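# Slide a well-plate carrier over the lip into a height-check station and gauge it

## Robot

A 7-joint arm with a two-finger parallel gripper is mounted at the origin on the work surface. World frame = base frame: x ahead of the robot, y to its left, z up, the work surface at z = 0. Lengths are in m, angles in rad, forces in N, time in s.
With the tool pointing down it reaches from about 0.4 to 0.85 m from the base axis. Payload 4.5 kg.
Tool frame: the origin (TCP) lies on the centre line of the jaws, within the pads' length; the fingertips stand 14 mm ahead of it and the grasp point (between the pads) lies 5 mm behind it; y points along the fingers, z is the direction in which the jaws open and shut, and the axes are right-handed (so a half turn about y gives the same grasp; the last joint's range is limited). The gripper opens to 88 mm and grips with 3 to 60 N. Pads are 18 mm wide; open, the fingers measure 123 mm over their backs; the gripper's body (75 mm by 187 mm) begins 45 mm behind the grasp point.
Start: joints at [-1.274, 0.689, -0.195, 1.565, 0.157, 0.902, -0.215], TCP at [0.162, 0.604, 0.253] pointing down, gripper open.
Joint ranges: [-3.01, 3.01], [-0.46, 2.08], [-1.47, 1.51], [0.13, 2.56], [-1, 4.14], [0.04, 2.09], [-2.66, 2.66]. Speed limits (rad/s): [2.57, 2.57, 3.14, 3.14, 3.14, 3.14, 3.14].

## Interface

Orientations are given as a unit quaternion [x, y, z, w].
In Python, from plant import get_state, imaging, job gives the robot as it stands.
- The arm moves only by the tool send_rows, never from a script. Its argument "motion" is a list that holds one entry, the list of rows, each a list of 7 numbers: the turn, a rotation vector about the tool's x, y, z scaled (see below), then the shift along the tool's x, y, z scaled (see below), then the gripper's target within -1 to 1 (shut at 1, half-way at 0, fully open at -1). In form: [[[rx, ry, rz, tx, ty, tz, gripper], ...]]. A call has exactly 5 rows; each row shifts and turns the commanded pose from where the row before left it, along the tool's axes as they then stand; what a row does not reach is not made up. The controller multiplies each number of a shift by 0.02 m and each number of a turn by 0.08 rad. A row lasts 1/12 s, in which the tool goes at most 41.7 mm and 7.16 degrees, less where a joint would pass 70% of its speed; a pose out of reach is approached as far as the arm can. A call with a number of a shift or a turn outside -1 to 1 is refused whole. A call with a gripper value outside its range is refused whole. The fingers move at their own pace and stop on an object; "force" is the grip in N (left out, the last holds). Time passes only in rows, so rows that do not move let the fingers close, or fill a call up. It gives the time, the measured TCP pose, the force and the opening at its end, in the units of the state.
- get_state(): the state, without advancing time (a new reading comes with each control period).
- imaging.snapshot(name): name is "scene" or "side" or "wrist"; returns a dict with "img" (480x640x3 uint8, red, green, blue), "camera_matrix" (3x3 intrinsics, pixels), "R" (3x3) and "t" (3): a world point X has camera coordinates R X + t; the wrist camera has in their place "hand_eye" (4x4, takes a point from camera to tool coordinates, whose origin is the TCP and whose axes are the tool frame's). Camera axes: x right, y down, z forward; pixel columns grow to the right and rows downward; lengths in m; the calibration is good to about 2 mm. The wrist camera is an equidistant fisheye: a pixel r from the principal point sees the ray r / f radians off the axis. A picture is of the moment at which its call begins: read the wrist's pose just before it. There is no depth.
- job.finish_job(): hands the job in, once; it reports no verdict.
The state is a dict: "clock": time; "q": joint angles; "qd": joint speeds; "joint_torque": joint torques, N m; "tool_pos": TCP position; "eef_rot": TCP orientation; "contact_force": force on the tool from outside, world axes, zero at the start; "moment": the same for the moment, N m; "opening": opening from 0.0 (shut) to 1.0 (fully open).
Only numpy, scipy, OpenCV 4.12 (cv2) and the standard library are available. Lean on these libraries where they do the work, as an engineer would, in place of code of your own. Each camera call takes 0.05 s, during which the arm holds its last target.

## Task

Load the blue well-plate carrier into the check station: push it along the deck (do not lift it) over the yellow lip and under the bridge until it drops flat into the pocket. Then gently press the green-topped gauge down until its foot rests on the well plate, keep it there for about a second, and let it spring back up. Leave the carrier in the pocket and do not disturb the other things on the bench.

Things in the scene. Friction and masses are not known exactly. Their poses are not given: they have to be found in the camera images.
- station: Fixed check station 265 x 160 mm. Origin: bench level, below the inner edge of the yellow lip, midway across. x: push direction (deck, lip, pocket), roughly to the robot's left; z up. In its frame, mm: deck top at z 24, x -165 to -12; blue guides on it, 8 thick, tops at z 30, flare from the channel mouth (half-width 37 at x -12) to half-width 58 at x -60.
- lip (a point): Middle of the yellow lip's inner top edge (station x 0, y 0, z 27 mm). The lip crosses the 74 mm wide channel: a ramp rises from z 24 at x -12 to z 27 at x -3, flat to x 0, then a vertical drop to the pocket floor.
- pocket (a point): Middle of the pocket floor (station x 44, y 0, z 18 mm). Pocket: x 0 to 88, y -37 to 37 mm, floor 9 mm below the lip's top; blue walls 8 mm thick, tops at z 30; the side walls run on to x -12.
- bridge (a point): Middle of the lower front edge of the white bridge over lip and pocket. In the station frame, mm: x -6 to 58, y -70 to 70, z 76 to 126; posts 12 thick at y -64 and 64, x 42 to 56. An upright gripper cannot bring the carrier home: reach under this edge with the fingers leaning 30 to 50 degrees from vertical, pointing down and ahead along station +x.
- carrier_center (a point): Centre of the loose blue carrier, 17 mm above its underside. Plate 84 (its x) x 70 (y) x 6 mm, on it a white 60 x 60 mm well plate, top 16 mm above the underside; at its rear (-x) end an upright tab 70 wide, 6 thick, 34 mm high. About 90 g, slides freely. Starts on the deck, tab away from the lip, up to 0.18 rad askew. Home: station x 42 to 46, y within 2, z 35 mm, level.
- carrier_tab (a point): Middle of the carrier's upright rear face, the one to push on (70 wide x 34 mm high; this point is 17 mm above the carrier's underside). When home this face is at about x 0 to 4 mm in the station frame, its top at z 52. A push on one narrow spot may turn the carrier askew and jam it on the guides; two spots some 40 mm apart keep it square. It takes about 1 to 3 N.
- gauge_top (a point): Centre of the top of the gauge's green round cap (32 mm across, 12 thick); at rest 200 mm above the bench, at x 34, y 0 in the station frame. Press straight down. An 8 mm stem runs from it through the bridge to a round foot 18 mm across. Once the foot rests on the plate, the cap still gives up to 10 mm against a spring of 0.8 N per mm (5.6 N at its start) before it goes hard.
- gauge (a joint): Travel of the gauge's foot in metres: 0 at rest (foot 70 mm above the bench), growing downwards, stop at 0.050. A spring pushes it back up: about 1.8 N at the start, 0.07 N more per mm. With the carrier home the foot meets the well plate at about 0.036 and stops there.
- tip_box: Bystander: green box with yellow top, 120 x 86 x 68 mm. Origin at its underside centre. Leave alone.
- tube_rack: Bystander: blue rack with small white tubes, 130 x 60 x 51 mm. Origin at its underside centre. Leave alone.
- well_plate: Bystander: clear well plate, 128 x 85 x 15 mm. Origin at its underside centre. Leave alone.
- sample_tube: Bystander: standing clear tube with blue cap, 35 mm across, 114 mm high. Origin at its underside centre. Leave alone.
- blue_cap: Bystander: blue cap, 35 mm across, 12 mm high, on the bench beside the station. Origin at its underside centre. Leave alone.
- grey_collar: Bystander: grey ring, 28 mm across, 10 mm high, on the bench beside the station. Origin at its underside centre. Leave alone.

How it is judged:
On the way, in this order (a step that is already met when the one before it is completed fails the run):
1. the carrier is pushed over the lip and lies flat in the pocket (x of carrier_center in the frame of station between 0.04 and 0.049 m and y of carrier_center in the frame of station between -0.004 and 0.004 m and z of carrier_center in the frame of station below 0.0375 m and angle between carrier_center's own z axis and vertical below 0.035 rad), for 0.2 s.
2. with the carrier in the pocket, the gauge foot rests on the well plate for half a second (all of step 1 and value of joint gauge between 0.033 and 0.04 m and contact force between gauge and carrier above 0.3 N), for 0.5 s.
At the end, for the whole second after the job is handed in: The carrier rests level (2 degrees) in the pocket behind the lip: centre 40 to 49 mm past the lip's inner edge, within 4 mm of the middle, under 37.5 mm above the bench. The gauge, held on the well plate for half a second, is back within 4 mm of its rest (all of step 1 and value of joint gauge below 0.004 m and linear speed of carrier below 0.01 m/s); the robot touches nothing.
It fails at once if the carrier is lifted (its centre more than 60 mm above the bench; it starts at 41) (z of carrier_center in the frame of station above 0.06 m).
It fails at once if the gauge foot presses on the well plate with more than 20 N (contact force between gauge and carrier above 20 N).
It fails at once if a bystander is moved by more than 20 mm (distance of any of tip_box, tube_rack, well_plate, sample_tube, blue_cap, grey_collar from where it was at the start of the episode above 0.02 m).
It also fails if it takes over 54 s, if anything falls off the work surface, if the arm or the gripper's body presses on something with over 40 N, if the wrist force passes 120 N, or if a joint passes its speed limit or range.

## Working session

There is one attempt and no reset: what is moved stays moved. The work goes in short steps, Python scripts to look and compute and a tool call to move; the robot and the scene stay as the last step left them, time stands still between calls to the robot, and variables do not carry over. Pictures are saved under pics/ and viewed, and the job is handed in when it is done.

Besides the shell and the picture viewer there is one more tool, called after ">>>" by a JSON object that holds its "fn" and its "kwargs". send_rows: Moves the arm, as the interface text tells. Its arguments: {"type":"object","properties":{"motion":{"type":"array"},"force":{"type":"number"}},"required":["motion"]}

```bash
ls; mkdir -p pics
python3 - <<'E'
from plant import get_state, imaging
import cv2
s=get_state()
for k,v in s.items(): print(k,v)
for n in ['scene','side','wrist']:
    d=imaging.snapshot(n); cv2.imwrite(f'pics/{n}0.png',d['img'][:,:,::-1])
    print(n,{k:v for k,v in d.items() if k!='img'})
E
```

```text
pics
clock 0.0
q [-1.27419839  0.69001515 -0.19451628  1.56636333  0.1572872   0.90252239
 -0.21507977]
qd [-0.00136984 -0.0006836   0.00177647 -0.00214712  0.00073679 -0.00012583
 -0.00012265]
joint_torque [ 2.22352724e-04 -5.27577817e+01 -1.26685783e+00 -1.53432530e+01
 -5.26022469e-02  6.52948205e-03  1.73230951e-04]
tool_pos [0.16224528 0.60292156 0.25188549]
eef_rot [ 0.701692   -0.092654    0.09256714 -0.70033913]
contact_force [-0.71648682 -0.09720901 -0.31959027]
moment [-0.04152422 -0.00422803 -0.0059938 ]
opening 1.001695355812955
scene {'camera_matrix': array([[443.42629929,   0.        , 315.6829962 ],
       [  0.        , 443.42629929, 238.47667159],
       [  0.        ,   0.        ,   1.        ]]), 'R': array([[-0.60703085,  0.79457482, -0.0128223 ],
       [ 0.4849461 ,  0.35760497, -0.79808895],
       [-0.62955606, -0.49068273, -0.6024032 ]]), 't': array([ 0.33256892, -0.14041855,  1.58729474])}
side {'camera_matrix': array([[615.59653683,   0.        , 314.37620094],
       [  0.        , 615.59653683, 237.83970245],
       [  0.        ,   0.        ,   1.        ]]), 'R': array([[ 0.83066232, -0.5566955 , -0.00949935],
       [-0.40313953, -0.58959385, -0.69989829],
       [ 0.38402947,  0.5852087 , -0.71417935]]), 't': array([-0.44450772,  0.33350363,  1.34420961])}
wrist {'camera_matrix': array([[371.64829954,   0.        , 319.85865323],
       [  0.        , 371.64829954, 232.07229366],
       [  0.        ,   0.        ,   1.        ]]), 'hand_eye': array([[ 1.18847662e-04,  9.54412645e-01,  2.98490350e-01,
        -7.83111455e-02],
       [-2.28026442e-04, -2.98490318e-01,  9.54412635e-01,
        -1.32319223e-01],
       [ 9.99999967e-01, -1.81493402e-04,  1.82156443e-04,
         1.47851014e-03],
       [ 0.00000000e+00,  0.00000000e+00,  0.00000000e+00,
         1.00000000e+00]])}
```

View pics/scene0.png

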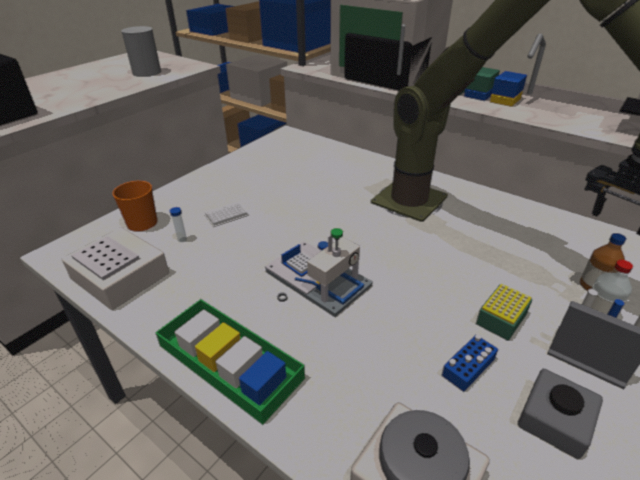

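View pics/side0.png

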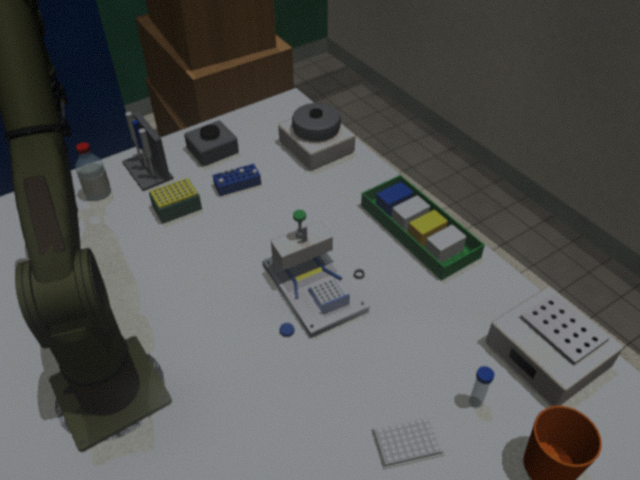

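View pics/wrist0.png

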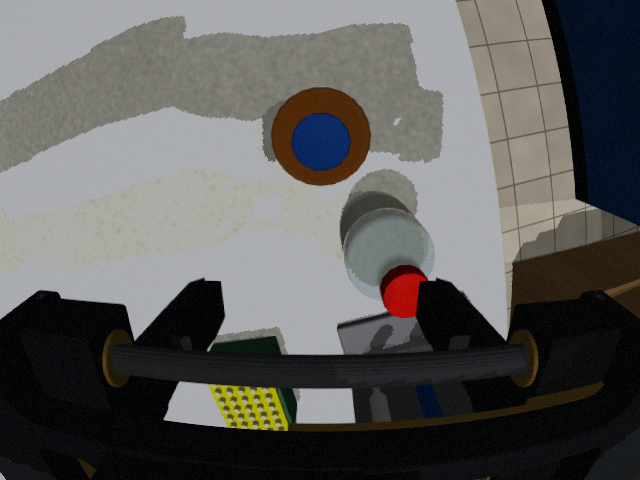

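Run:
```python
import cv2
a=cv2.imread('pics/scene0.png')[220:320,250:390]; cv2.imwrite('pics/scene0z.png',cv2.resize(a,None,fx=5.7,fy=5.7,interpolation=cv2.INTER_CUBIC))
a=cv2.imread('pics/side0.png')[200:345,250:390]; cv2.imwrite('pics/side0z.png',cv2.resize(a,None,fx=4,fy=4,interpolation=cv2.INTER_CUBIC))
```

```text
(no output)
```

View pics/scene0z.png

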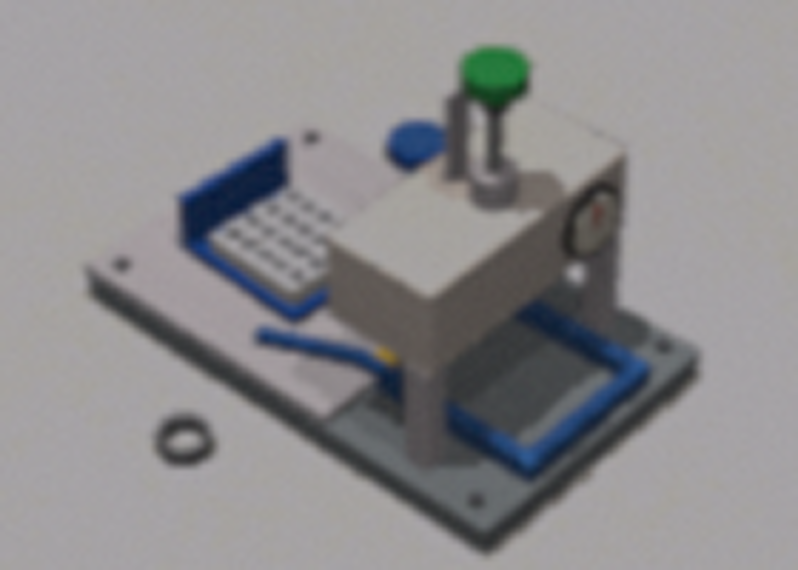

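View pics/side0z.png

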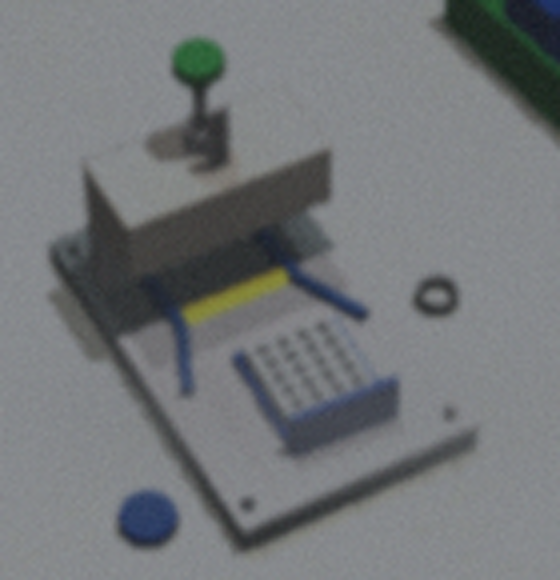

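```bash
cat > h.py <<'E'
import numpy as np, cv2
from plant import get_state, imaging
from scipy.optimize import least_squares
from scipy.spatial.transform import Rotation as Rn
CAM={'scene':(np.array([[443.42629929,0,315.6829962],[0,443.42629929,238.47667159],[0,0,1]]),np.array([[-0.60703085,0.79457482,-0.0128223],[0.4849461,0.35760497,-0.79808895],[-0.62955606,-0.49068273,-0.6024032]]),np.array([0.33256892,-0.14041855,1.58729474])),
'side':(np.array([[615.59653683,0,314.37620094],[0,615.59653683,237.83970245],[0,0,1]]),np.array([[0.83066232,-0.5566955,-0.00949935],[-0.40313953,-0.58959385,-0.69989829],[0.38402947,0.5852087,-0.71417935]]),np.array([-0.44450772,0.33350363,1.34420961]))}
def proj(n,X):
    K,R,t=CAM[n]; p=K@(R@np.asarray(X,float)+t); return p[:2]/p[2]
def ray(n,uv,z):
    K,R,t=CAM[n]; d=R.T@np.linalg.inv(K)@np.array([uv[0],uv[1],1]); c=-R.T@t
    return c+d*(z-c[2])/d[2]
E
cat > fit.py <<'E'
from h import *
S=lambda u,v:(250+(u+.5)/5.7-.5,220+(v+.5)/5.7-.5)
D=lambda u,v:(250+(u+.5)/4-.5,200+(v+.5)/4-.5)
P=[('scene',S(88,268),(-165,-80,24)),('scene',S(487,552),(100,-80,0)),('scene',S(697,375),(100,80,0)),
('scene',S(495,67),(34,0,200)),('side',D(198,58),(34,0,200)),('side',D(243,530),(-165,80,24)),('side',D(475,432),(-165,-80,24)),
('side',D(243,548),(-165,80,0)),('scene',S(430,300),(58,-70,126)),('scene',S(330,245),(-6,-70,126)),('scene',S(627,155),(58,70,126)),
('side',D(330,152),(-6,-70,126)),('side',D(130,228),(-6,70,126)),('side',D(85,162),(58,70,126))]
def w(p,X):
    c,s=np.cos(p[2]),np.sin(p[2]); X=np.array(X)/1000
    return np.array([p[0]+c*X[0]-s*X[1],p[1]+s*X[0]+c*X[1],X[2]])
f=lambda p:np.concatenate([proj(n,w(p,X))-uv for n,uv,X in P])
for n in (None,'scene','side'):
    PP=P; g=lambda p:np.concatenate([proj(a,w(p,X))-uv for a,uv,X in P if n in(None,a)])
    r=least_squares(g,[0.55,0,1.5],loss='soft_l1'); print(n,r.x,np.round(g(r.x).reshape(-1,2),1).tolist() if n is None else '')
    if n is None: p=r.x
print('carrier tab rear top (side)',[ray('side',D(*q),.058) for q in((289,428),(398,380))])
print('bottom',[ray('side',D(*q),.024) for q in((292,456),(398,414))])
print('tab front top (scene)',[ray('scene',S(*q),.058) for q in((181,200),(286,140))])
Ri=np.array([[np.cos(p[2]),np.sin(p[2])],[-np.sin(p[2]),np.cos(p[2])]])
for a in ([('side',D(*q),.058) for q in((289,428),(398,380))]+[('side',D(*q),.024) for q in((292,456),(398,414))]+[('scene',S(*q),.058) for q in((181,200),(286,140))]+[('scene',S(295,320),.024)]): print(a[0],np.round(1000*Ri@(ray(*a)[:2]-p[:2]),1))
print('capcap',[ray('side',D(148,515),.012),ray('side',D(437,296),.01)])
E
python3 fit.py
```

```text
None [0.53190463 0.02563092 1.47497721] [[-0.2, -1.2], [-0.3, 1.0], [0.6, 0.3], [0.4, -0.6], [0.3, -0.7], [-0.0, 0.3], [1.1, -1.6], [0.1, 1.9], [0.1, -0.9], [-1.1, -2.4], [0.9, -1.5], [1.4, -1.7], [-0.5, -0.2], [-0.9, -0.8]]
scene [0.53467    0.02659869 1.48949835] 
side [0.53102857 0.02443946 1.47071252] 
carrier tab rear top (side) [array([ 0.48577153, -0.10586409,  0.058     ]), array([ 0.5590099 , -0.11253819,  0.058     ])]
bottom [array([ 0.49043838, -0.1021245 ,  0.024     ]), array([ 0.56075581, -0.11191972,  0.024     ])]
tab front top (scene) [array([ 0.56127401, -0.11098792,  0.058     ]), array([ 0.49255455, -0.09965664,  0.058     ])]
side [-135.3   33.3]
side [-134.9  -40.2]
side [-131.1   29.1]
side [-134.2  -41.9]
scene [-133.2  -42.3]
scene [-128.5   27.2]
scene [-56.4 -41.6]
capcap [array([ 0.40158511, -0.08273764,  0.012     ]), array([ 0.64396753, -0.04041819,  0.01      ])]
```

```bash
cat >> h.py <<'E'
ST=np.array([0.5325,0.0255,1.48])
def sw(X,st=ST):
    c,s=np.cos(st[2]),np.sin(st[2]); X=np.array(X,float)/1000
    return np.array([st[0]+c*X[0]-s*X[1],st[1]+s*X[0]+c*X[1],X[2]])
def ws(X,st=ST):
    c,s=np.cos(st[2]),np.sin(st[2]); d=np.array(X,float)-[st[0],st[1],0]
    return 1000*np.array([c*d[0]+s*d[1],-s*d[0]+c*d[1],d[2]])
def Rs(L,sgn=-1,yaw=0,st=ST):
    L=np.radians(L); y=np.array([np.sin(L),0,-np.cos(L)]); z=np.array([0,sgn,0.]); x=np.cross(y,z)
    return Rn.from_euler('z',st[2]+yaw)*Rn.from_matrix(np.c_[x,y,z])
def cur():
    s=get_state(); return np.array(s['tool_pos']),Rn.from_quat(s['eef_rot']),s
def need(pos,R):
    p,q,s=cur(); d=q.inv().apply(pos-p); rv=(q.inv()*R).as_rotvec()
    print('t',round(s['clock'],2),'F',np.round(s['contact_force'],1),'st tcp',np.round(ws(p),1),'world',np.round(p,3))
    print(' turn units',np.round(rv/.08,2),'shift units (cur axes)',np.round(d/.02,2),'(target axes)',np.round(R.inv().apply(pos-p)/.02,2))
E
python3 - <<'E'
from h import *
p,q,s=cur(); print(np.round(q.as_matrix(),2))
for sg in (-1,1):
  for L in (0,45): need(sw([-200,0,120]),Rs(L,sg))
E
```

```text
[[ 0.97 -0.    0.26]
 [-0.26 -0.    0.97]
 [ 0.   -1.   -0.  ]]
t 0.15 F [ 0.1 -0.4 -1.1] st tcp [541.7 421.1 252.1] world [0.162 0.603 0.252]
 turn units [1.000e-02 1.749e+01 1.000e-02] shift units (cur axes) [ 27.09   6.65 -32.93] (target axes) [37.08  6.61 21.05]
t 0.15 F [ 0.1 -0.4 -1.1] st tcp [541.7 421.1 252.1] world [0.162 0.603 0.252]
 turn units [ 6.85 16.51  8.14] shift units (cur axes) [ 27.09   6.65 -32.93] (target axes) [ 30.89 -21.55  21.05]
t 0.15 F [ 0.1 -0.4 -1.1] st tcp [541.7 421.1 252.1] world [0.162 0.603 0.252]
 turn units [ 1.000e-02 -2.178e+01 -1.000e-02] shift units (cur axes) [ 27.09   6.65 -32.93] (target axes) [-37.08   6.61 -21.05]
t 0.15 F [ 0.1 -0.4 -1.1] st tcp [541.7 421.1 252.1] world [0.162 0.603 0.252]
 turn units [  8.52 -20.53  -7.17] shift units (cur axes) [ 27.09   6.65 -32.93] (target axes) [-30.89 -21.55 -21.05]
```

>>> {"fn": "send_rows", "kwargs": {"motion": [[[0,0,0,0,-1,0,0.2],[0,0,0,0.5,-1,0,0.2],[0,0.42,0,1,-1,0,0.2],[0,0.42,0,1,0,0,0.2],[0,0.42,0,1,0,0,0.2]]]}}

```text
clock: 0.57
tool_pos: [0.2301, 0.5839, 0.314]
eef_rot: [-0.694, 0.128, -0.128, 0.696]
contact_force: [0.5, -0.7, -0.8]
opening: 0.648
```

>>> {"fn": "send_rows", "kwargs": {"motion": [[[0,0.42,0,1,0,0,0.2],[0,0.42,0,1,0,0,0.2],[0,0.42,0,1,0,0,0.2],[0,0.42,0,1,0,0,0.2],[0,0.42,0,1,0,0,0.2]]]}}

```text
clock: 0.98
tool_pos: [0.3209, 0.5411, 0.3123]
eef_rot: [0.682, -0.186, 0.186, -0.682]
contact_force: [-0.5, -0.0, 0.1]
opening: 0.401
```

>>> {"fn": "send_rows", "kwargs": {"motion": [[[0,0.42,0,1,0,0,0.2],[0,0.42,0,1,0,0,0.2],[0,0.42,0,1,0,0,0.2],[0,0.42,0,1,0,0,0.2],[0,0.42,0,1,0,0,0.2]]]}}

```text
clock: 1.4
tool_pos: [0.4033, 0.4847, 0.3123]
eef_rot: [0.664, -0.243, 0.243, -0.664]
contact_force: [-0.0, 0.6, 0.3]
opening: 0.399
```

>>> {"fn": "send_rows", "kwargs": {"motion": [[[0,0.42,0,1,0,0,0.2],[0,0.42,0,1,0,0,0.2],[0,0.42,0,1,0,0,0.2],[0,0.42,0,1,0,0,0.2],[0,0.42,0,1,0,0,0.2]]]}}

```text
clock: 1.82
tool_pos: [0.475, 0.4153, 0.3123]
eef_rot: [0.642, -0.298, 0.298, -0.641]
contact_force: [0.2, 0.4, -0.3]
opening: 0.403
```

Run:
```python
from h import *
need(sw([-200,0,150]),Rs(0)); print(cur()[2]['q'])
```

```text
t 1.82 F [ 0.2  0.4 -0.3] st tcp [383.   92.6 312.3] world [0.475 0.415 0.312]
 turn units [0.01 9.91 0.  ] shift units (cur axes) [ 23.76   8.13 -17.5 ] (target axes) [29.15  8.11  4.63]
[-0.76558607  0.63323203 -0.04723358  1.47389726  0.03229301  1.03600447
 -0.1185133 ]
```

>>> {"fn": "send_rows", "kwargs": {"motion": [[[0,0.42,0,1,0,0,0.2],[0,0.42,0,1,0,0,0.2],[0,0.42,0,1,0,0,0.2],[0,0.42,0,1,0,0,0.2],[0,0.42,0,1,0,0,0.2]]]}}

```text
clock: 2.23
tool_pos: [0.5342, 0.3349, 0.3123]
eef_rot: [0.614, -0.351, 0.35, -0.614]
contact_force: [0.1, 0.2, -0.3]
opening: 0.403
```

>>> {"fn": "send_rows", "kwargs": {"motion": [[[0,0.42,0,1,0,0,0.2],[0,0.42,0,1,0,0,0.2],[0,0.42,0,1,0,0,0.2],[0,0.42,0,1,0,0,0.2],[0,0.42,0,1,0,0,0.2]]]}}

```text
clock: 2.65
tool_pos: [0.5791, 0.2457, 0.3123]
eef_rot: [0.583, -0.401, 0.401, -0.582]
contact_force: [0.3, -0.6, 0.2]
opening: 0.4
```

>>> {"fn": "send_rows", "kwargs": {"motion": [[[0,0.42,0,1,0,0,0.2],[0,0.42,0,1,0,0,0.2],[0,0.42,0,1,0,0,0.2],[0,0.42,0,1,0,0,0.2],[0,0.42,0,1,0,0,0.2]]]}}

```text
clock: 3.07
tool_pos: [0.6085, 0.1503, 0.3123]
eef_rot: [0.547, -0.448, 0.448, -0.547]
contact_force: [0.1, 0.3, 0.4]
opening: 0.399
```

>>> {"fn": "send_rows", "kwargs": {"motion": [[[0,0.42,0,1,0,0,0.2],[0,0.42,0,1,0,0,0.2],[0,0.42,0,1,0,0,0.2],[0,0.42,0,1,0,0,0.2],[0,0.42,0,1,0,0,0.2]]]}}

```text
clock: 3.48
tool_pos: [0.6215, 0.0513, 0.3123]
eef_rot: [0.508, -0.493, 0.492, -0.507]
contact_force: [0.6, -0.4, 0.2]
opening: 0.401
```

Run:
```python
from h import *
need(sw([-200,0,150]),Rs(0)); print(cur()[2]['q'])
d=imaging.snapshot('wrist'); cv2.imwrite('pics/w1.png',d['img'][:,:,::-1])
```

```text
t 3.48 F [ 0.6 -0.4  0.2] st tcp [ 33.7 -86.3 312.3] world [0.621 0.051 0.312]
 turn units [ 0.01  1.51 -0.  ] shift units (cur axes) [11.08  8.12 -5.68] (target axes) [11.69  8.12 -4.31]
[-0.22420698  0.62574403  0.12357017  1.5033897  -0.08507759  1.01850116
 -0.04937669]
```

View pics/w1.png

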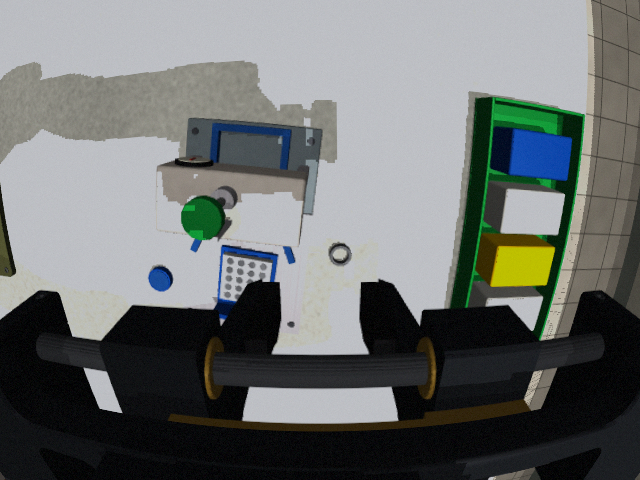

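>>> {"fn": "send_rows", "kwargs": {"motion": [[[0,0.5,0,1,0,-0.5,0.2],[0,0.5,0,1,0,-0.5,0.2],[0,0.5,0,1,0,-0.5,0.2],[0,0,0,1,0,-0.5,0.2],[0,0,0,1,0,-0.5,0.2]]]}}

```text
clock: 3.95
tool_pos: [0.5669, -0.0461, 0.3124]
eef_rot: [-0.478, 0.522, -0.521, 0.477]
contact_force: [-0.2, -0.5, 0.3]
opening: 0.401
```

>>> {"fn": "send_rows", "kwargs": {"motion": [[[0,0,0,1,0,-0.5,0.2],[0,0,0,1,0,-0.5,0.2],[0,0,0,1,0,-0.5,0.2],[0,0,0,1,0,-0.3,0.2],[0,0,0,0,0,0,0.2]]]}}

```text
clock: 4.37
tool_pos: [0.5224, -0.1268, 0.3128]
eef_rot: [0.477, -0.523, 0.524, -0.474]
contact_force: [-0.1, 0.1, -0.6]
opening: 0.4
```

Run:
```python
from h import *
need(sw([-200,0,150]),Rs(0)); need(sw([-200,0,150]),Rs(48)); print(cur()[2]['q'],cur()[2]['eef_rot'],cur()[0])
d=imaging.snapshot('wrist'); cv2.imwrite('pics/w2.png',d['img'][:,:,::-1])
```

```text
t 4.37 F [-0.1  0.1 -0.6] st tcp [-152.6   -3.7  312.8] world [ 0.522 -0.127  0.313]
 turn units [ 0.02 -0.06  0.04] shift units (cur axes) [ 2.35  8.15 -0.16] (target axes) [ 2.37  8.14 -0.19]
t 4.37 F [-0.1  0.1 -0.6] st tcp [-152.6   -3.7  312.8] world [ 0.522 -0.127  0.313]
 turn units [-1.000e-02 -6.000e-02  1.051e+01] shift units (cur axes) [ 2.35  8.15 -0.16] (target axes) [ 7.64  3.69 -0.19]
[ 0.05359569  0.50114456  0.15420975  1.76187592 -0.09125861  0.8867947
  0.15153556] [ 0.47673248 -0.52292759  0.5236159  -0.47444628] [ 0.52236317 -0.12681764  0.31281255]
```

View pics/w2.png

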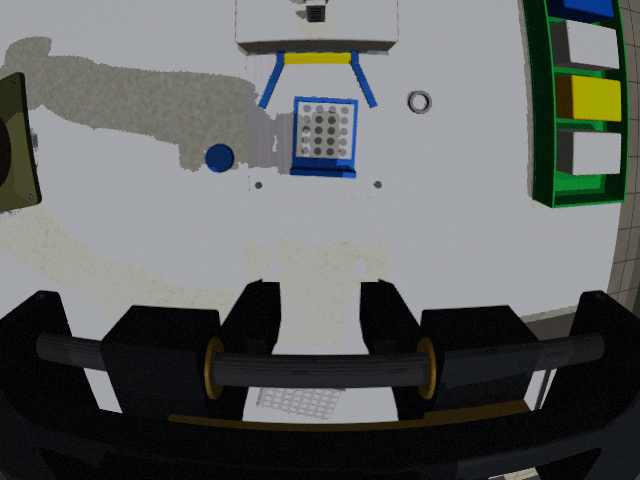

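```bash
cat >> h.py <<'E'
HE=np.array([[1.18847662e-04,9.54412645e-01,2.98490350e-01,-7.83111455e-02],[-2.28026442e-04,-2.98490318e-01,9.54412635e-01,-1.32319223e-01],[9.99999967e-01,-1.81493402e-04,1.82156443e-04,1.47851014e-03]])
def wray(uv,z,pos,R):
    a=(np.array(uv)-[319.85865323,232.07229366])/371.64829954; th=np.hypot(*a)
    d=np.r_[a/th*np.sin(th),np.cos(th)]; d=R.apply(HE[:,:3]@d); c=R.apply(HE[:,3])+pos
    return c+d*(z-c[2])/d[2]
E
python3 - <<'E'
from h import *
a=cv2.imread('pics/w2.png'); cv2.imwrite('pics/w2z.png',cv2.resize(a[40:190,240:400],None,fx=4,fy=4,interpolation=cv2.INTER_CUBIC))
p=np.array([0.52236317,-0.12681764,0.31281255]);R=Rn.from_quat([0.47673248,-0.52292759,0.5236159,-0.47444628])
h=cv2.cvtColor(a,cv2.COLOR_BGR2HSV)
m=cv2.inRange(h,(22,120,80),(35,255,255)); m[:,:240]=0;m[:,400:]=0;m[200:]=0
c=max(cv2.findContours(m,0,2)[0],key=cv2.contourArea).reshape(-1,2); print('yellow',cv2.boundingRect(c))
m=cv2.inRange(h,(100,100,40),(130,255,255)); m[:94]=0;m[182:]=0;m[:,:285]=0;m[:,366:]=0
n,l,st,ce=cv2.connectedComponentsWithStats(m); print(st)
cs=np.vstack([x for x in cv2.findContours(m,0,2)[0] if cv2.contourArea(x)>30]); r=cv2.minAreaRect(cs); print(r,cv2.boxPoints(r))
E
```

```text
yellow (284, 53, 67, 12)
[[     0      0    640    480 305330]
 [   365     94      1      2      2]
 [   290     97     68     81   1868]]
((324.1484375, 136.73402404785156), (65.29621124267578, 78.73688507080078), 2.602562189102173) [[289.74637 174.57939]
 [293.32162  95.92371]
 [358.5505   98.88866]
 [354.97525 177.54434]]
```

View pics/w2z.png

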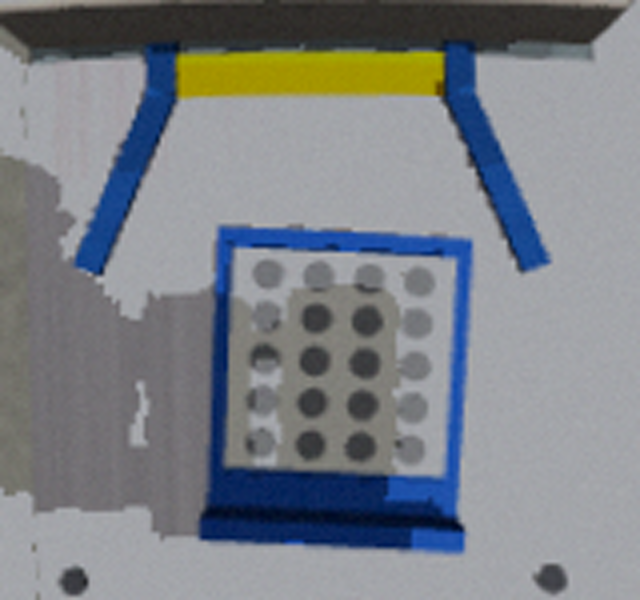

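Run:
```python
from h import *
p=np.array([0.52236317,-0.12681764,0.31281255]);R=Rn.from_quat([0.47673248,-0.52292759,0.5236159,-0.47444628])
Z=lambda u,v:(240+(u+.5)/4-.5,40+(v+.5)/4-.5)
for n,uv,z in [('lip+',(177,96),.024),('lip-',(446,94),.024),('gL',(75,264),.030),('gL2',(102,273),.03),('gR2',(521,273),.03),('gR',(551,263),.03),
 ('carF+',(218,227),.030),('carF-',(471,240),.030),('tab+',(200,537),.058),('tab-',(463,551),.058),('tabf+',(200,515),.058),('tabf-',(463,527),.058)]:
    print(n,np.round(ws(wray(Z(*uv),z,p,R)),1))
print(ws(wray((220,157),.012,p,R)),ws(wray((420,102),.01,p,R)))
```

```text
lip+ [-10.8  34.4  24. ]
lip- [-10.7 -40.2  24. ]
gL [-58.2  62.6  30. ]
gL2 [-61.   55.1  30. ]
gR2 [-61.7 -60.4  30. ]
gR [-58.7 -68.8  30. ]
carF+ [-49.   22.8  30. ]
carF- [-52.8 -46.5  30. ]
tab+ [-131.9   26.8   58. ]
tab- [-135.9  -42.4   58. ]
tabf+ [-126.1   26.6   58. ]
tabf- [-129.5  -42.3   58. ]
[-116.43634758  113.93110062   12.        ] [ -51.68662948 -122.91775042   10.        ]
```

>>> {"fn": "send_rows", "kwargs": {"motion": [[[0,0,0.9,0.5,0,0,0.3],[0,0,1,0.5,0.5,0,0.3],[0,0,1,0.5,0.5,0,0.3],[0,0,1,0.5,0.5,0,0.3],[0,0,1,0.5,0.5,0,0.3]]]}}

```text
clock: 4.83
tool_pos: [0.5223, -0.1625, 0.2661]
eef_rot: [-0.365, 0.604, -0.418, 0.572]
contact_force: [0.7, -0.0, -0.4]
opening: 0.35
```

>>> {"fn": "send_rows", "kwargs": {"motion": [[[0,0,1,0.5,0.5,0,0.3],[0,0,1,0.5,0.5,0,0.3],[0,0,1,0.5,0.5,0,0.3],[0,0,1,0.5,0.5,0,0.3],[0,0,1,0.5,0.5,0,0.3]]]}}

```text
clock: 5.25
tool_pos: [0.5208, -0.1792, 0.1972]
eef_rot: [-0.238, 0.665, -0.296, 0.643]
contact_force: [0.4, -0.2, -0.2]
opening: 0.351
```

```bash
sed -i 's/^ST=.*/ST=np.array([0.5345,0.0258,1.48])/' h.py
python3 - <<'E'
from h import *
need(sw([-200,-5,120]),Rs(48));need(sw([-175,-5,45]),Rs(48)); print(cur()[2]['q'])
E
```

```text
t 5.25 F [ 0.4 -0.2 -0.2] st tcp [-205.4   -4.9  197.2] world [ 0.521 -0.179  0.197]
 turn units [0.01 0.04 0.52] shift units (cur axes) [ 2.57  2.89 -0.  ] (target axes) [2.69 2.78 0.  ]
t 5.25 F [ 0.4 -0.2 -0.2] st tcp [-205.4   -4.9  197.2] world [ 0.521 -0.179  0.197]
 turn units [0.01 0.04 0.52] shift units (cur axes) [ 4.38  6.41 -0.01] (target axes) [4.64 6.22 0.  ]
[ 0.73455499  0.90669591 -0.24331805  1.61873449 -0.57559344  1.10202781
  0.84755152]
```

>>> {"fn": "send_rows", "kwargs": {"motion": [[[0,0,0.1,0.9,1,0,0.3],[0,0,0.1,0.9,1,0,0.3],[0,0,0.1,0.9,1,0,0.3],[0,0,0.1,0.9,1,0,0.3],[0,0,0.1,0.9,1,0,0.3]]]}}

```text
clock: 5.67
tool_pos: [0.5217, -0.1681, 0.062]
eef_rot: [-0.226, 0.67, -0.284, 0.648]
contact_force: [0.6, -0.6, 0.2]
opening: 0.346
```

Run:
```python
from h import *
need(sw([-160,-5,45]),Rs(48)); print(cur()[2]['q'],cur()[2]['opening'])
for n in ('wrist','side'):
  d=imaging.snapshot(n); a=d['img'][:,:,::-1]
  if n=='side': a=cv2.resize(a[200:380,220:400],None,fx=3,fy=3,interpolation=cv2.INTER_CUBIC)
  cv2.imwrite(f'pics/{n}3.png',a)
```

```text
t 5.67 F [ 0.6 -0.6  0.2] st tcp [-194.3   -4.8   62. ] world [ 0.522 -0.168  0.062]
 turn units [0.02 0.03 0.06] shift units (cur axes) [-0.52  1.84  0.02] (target axes) [-0.51  1.84  0.01]
[ 0.74566293  1.13221889 -0.27216083  1.62033354 -0.59622878  0.93639874
  0.97598848] 0.3461326844274549
```

View pics/wrist3.png

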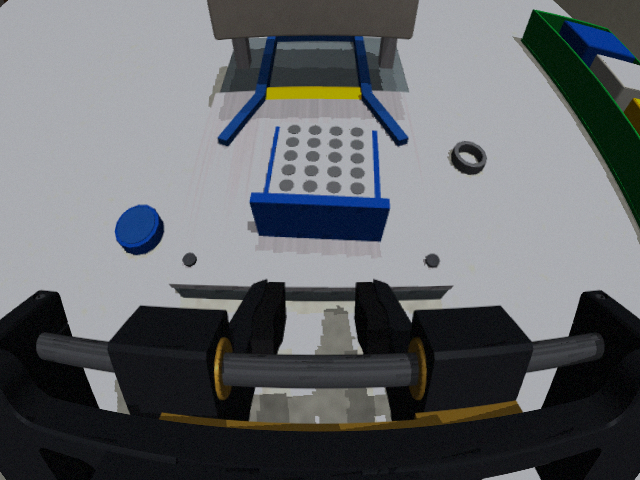

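View pics/side3.png

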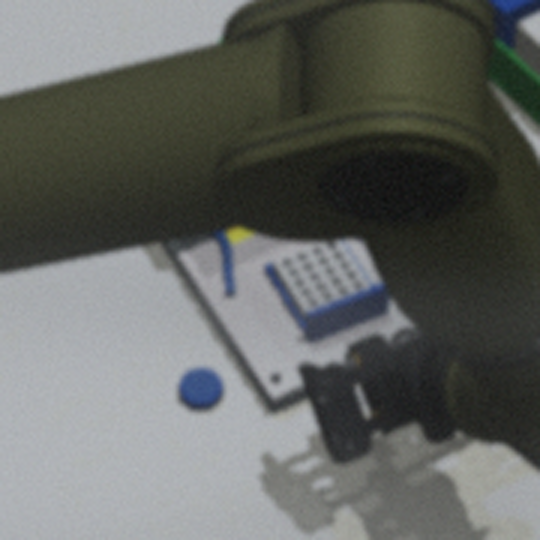

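>>> {"fn": "send_rows", "kwargs": {"motion": [[[0,0,0,0,0.8,0,0.3],[0,0,0,-0.2,0.7,0,0.3],[0,0,0,-0.2,0.3,0,0.3],[0,0,0,-0.1,0,0,0.3],[0,0,0,0,0,0,0.3]]]}}

```text
clock: 6.18
tool_pos: [0.5244, -0.1357, 0.0482]
eef_rot: [-0.226, 0.669, -0.284, 0.648]
contact_force: [0.9, -0.4, 0.1]
opening: 0.349
```

```bash
cat > look.py <<'E'
import sys
from h import *
x,y,z,L=map(float,sys.argv[1:5])
need(sw([x,y,z]),Rs(L)); s=cur()[2]; print('tau',np.round(s['moment'],2),'op',round(s['opening'],2))
d=imaging.snapshot('wrist'); cv2.imwrite(f'pics/{sys.argv[5]}.png',d['img'][:,:,::-1])
E
python3 look.py -140 -5 45 48 w4
```

```text
t 6.18 F [ 0.9 -0.4  0.1] st tcp [-161.8   -4.6   48.2] world [ 0.524 -0.136  0.048]
 turn units [0.02 0.05 0.07] shift units (cur axes) [-0.62  0.91  0.02] (target axes) [-0.61  0.92  0.02]
tau [-0.75  0.13  0.03] op 0.35
```

View pics/w4.png

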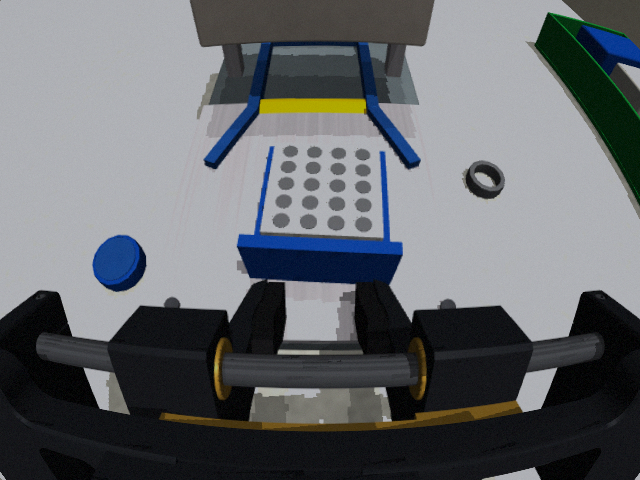

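>>> {"fn": "send_rows", "kwargs": {"motion": [[[0,0,0,-0.2,0.37,0,0.3],[0,0,0,-0.27,0.3,0,0.3],[0,0,0,-0.27,0.3,-0.02,0.3],[0,0,0,-0.27,0.3,-0.02,0.3],[0,0,0,-0.27,0.3,-0.02,0.3]]]}}

```text
clock: 6.65
tool_pos: [0.5258, -0.0948, 0.0445]
eef_rot: [-0.226, 0.67, -0.284, 0.647]
contact_force: [0.1, -0.8, 0.5]
opening: 0.347
```

```bash
python3 look.py -80 -2 45 48 w5
```

```text
t 6.65 F [ 0.1 -0.8  0.5] st tcp [-120.9   -2.2   44.5] world [ 0.526 -0.095  0.045]
 turn units [0.02 0.02 0.07] shift units (cur axes) [-1.4   1.5  -0.01] (target axes) [-1.39  1.51 -0.01]
tau [-0.84  0.07 -0.03] op 0.35
```

View pics/w5.png

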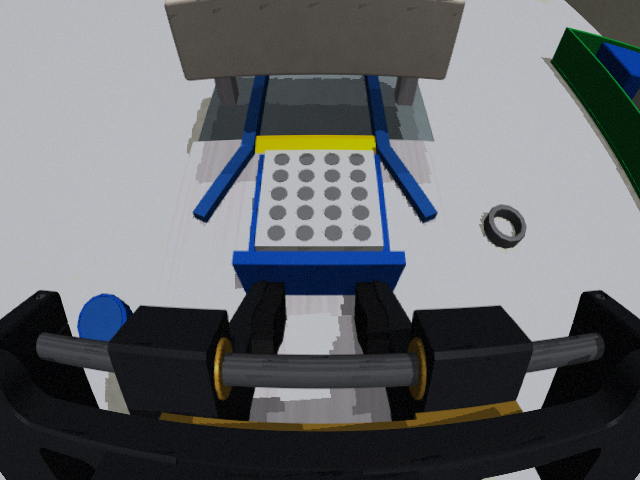

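>>> {"fn": "send_rows", "kwargs": {"motion": [[[0,0,0,-0.2,0.22,-0.03,0.3],[0,0,0,-0.2,0.22,-0.03,0.3],[0,0,0,-0.2,0.22,-0.03,0.3],[0,0,0,-0.2,0.22,-0.03,0.3],[0,0,0,-0.2,0.22,0,0.3]]]}}

```text
clock: 7.12
tool_pos: [0.5259, -0.0655, 0.0444]
eef_rot: [-0.226, 0.67, -0.284, 0.647]
contact_force: [-0.6, -1.0, 0.6]
opening: 0.352
```

```bash
python3 look.py -14 -0 45 48 w6
```

```text
t 7.12 F [-0.6 -1.   0.6] st tcp [-91.7   0.3  44.4] world [ 0.526 -0.065  0.044]
 turn units [0.02 0.01 0.07] shift units (cur axes) [-2.64  2.85  0.02] (target axes) [-2.62  2.87  0.01]
tau [-0.81  0.1  -0.02] op 0.35
```

View pics/w6.png

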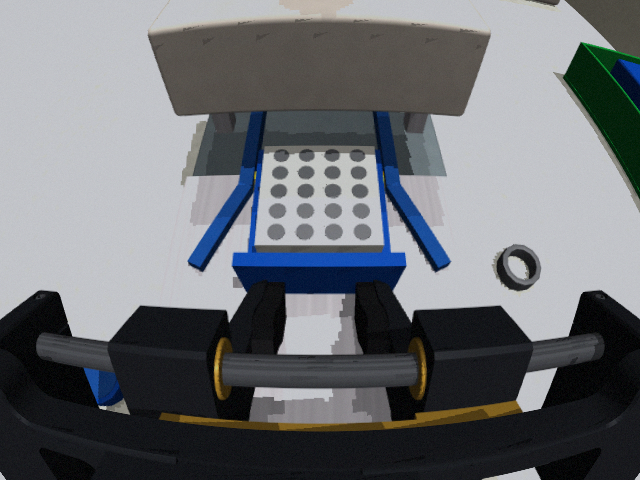

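>>> {"fn": "send_rows", "kwargs": {"motion": [[[0,0,0,-0.2,0.22,0,0.3],[0,0,0,-0.2,0.22,0,0.3],[0,0,0,-0.2,0.22,0,0.3],[0,0,0,-0.2,0.22,0,0.3],[0,0,0,-0.2,0.22,0,0.3]]]}}

```text
clock: 7.58
tool_pos: [0.5287, -0.0358, 0.0443]
eef_rot: [-0.226, 0.67, -0.284, 0.647]
contact_force: [-0.1, -1.3, 0.7]
opening: 0.35
```

```bash
python3 look.py -14 -0 45 48 w7
```

```text
t 7.58 F [-0.1 -1.3  0.7] st tcp [-61.9   0.2  44.3] world [ 0.529 -0.036  0.044]
 turn units [0.02 0.02 0.07] shift units (cur axes) [-1.64  1.75  0.01] (target axes) [-1.63  1.76  0.01]
tau [-0.82  0.11 -0.  ] op 0.35
```

View pics/w7.png

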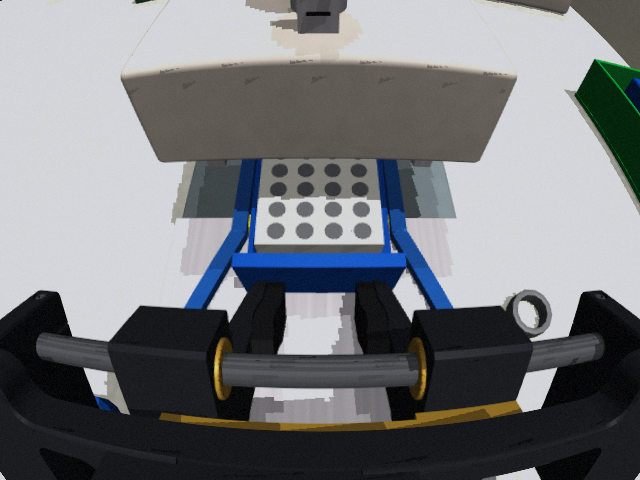

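>>> {"fn": "send_rows", "kwargs": {"motion": [[[0,0,0,-0.2,0.22,0,0.3],[0,0,0,-0.2,0.22,0,0.3],[0,0,0,-0.2,0.22,0,0.3],[0,0,0,-0.2,0.22,0,0.3],[0,0,0,-0.2,0.22,0,0.3]]]}}

```text
clock: 8.05
tool_pos: [0.5313, -0.0061, 0.0443]
eef_rot: [-0.226, 0.67, -0.284, 0.647]
contact_force: [0.1, 0.0, 0.8]
opening: 0.35
```

```bash
python3 look.py -10 -0 45 48 w8
```

```text
t 8.05 F [0.1 0.  0.8] st tcp [-32.    0.3  44.3] world [ 0.531 -0.006  0.044]
 turn units [0.02 0.02 0.07] shift units (cur axes) [-0.77  0.79  0.02] (target axes) [-0.76  0.8   0.01]
tau [-0.8   0.15 -0.02] op 0.35
```

View pics/w8.png

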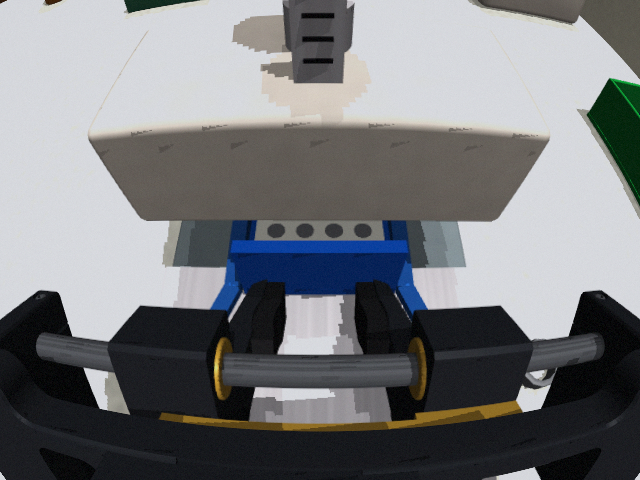

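Run:
```python
from h import *
a=cv2.imread('pics/w6.png'); 
print(a[245:300,320].tolist()[::2])
R=Rs(47.7)
for r in (253,264,266):
    print(r, ws(wray((320,r),.058,sw([-91.7,0,44.4]),R)))
for r in (290,294):
    print(r, ws(wray((320,r),.024,sw([-91.7,0,44.4]),R)))
```

```text
[[122, 123, 121], [79, 87, 83], [81, 84, 84], [82, 82, 78], [181, 80, 23], [181, 79, 21], [182, 79, 22], [185, 82, 25], [182, 80, 25], [182, 79, 20], [183, 81, 19], [62, 26, 8], [60, 27, 8], [55, 18, 0], [59, 27, 7], [58, 22, 3], [60, 23, 9], [52, 14, 0], [55, 19, 2], [59, 22, 7], [61, 28, 10], [54, 18, 0], [58, 22, 0], [50, 13, 0], [104, 78, 67], [179, 177, 180], [180, 175, 180], [182, 176, 178]]
253 [-68.59253654  -1.56118354  58.        ]
264 [-73.50150304  -1.55909792  58.        ]
266 [-74.3789969   -1.55872863  58.        ]
290 [-71.26144089  -1.57388934  24.        ]
294 [-73.33095088  -1.57305336  24.        ]
```

>>> {"fn": "send_rows", "kwargs": {"motion": [[[0,0,0,-0.08,0.09,0,0.3],[0,0,0,-0.07,0.08,0,0.3],[0,0,0,-0.07,0.08,0,0.3],[0,0,0,-0.07,0.08,0,0.3],[0,0,0,-0.05,0.06,0,0.3]]]}}

```text
clock: 8.52
tool_pos: [0.5323, 0.0035, 0.044]
eef_rot: [-0.226, 0.67, -0.284, 0.647]
contact_force: [1.2, -0.6, -0.9]
opening: 0.353
```

```bash
python3 look.py -16 -0 45 48 w9
```

```text
t 8.52 F [ 1.2 -0.6 -0.9] st tcp [-22.4   0.2  44. ] world [0.532 0.004 0.044]
 turn units [0.02 0.02 0.07] shift units (cur axes) [-0.25  0.2   0.01] (target axes) [-0.25  0.2   0.01]
tau [-0.79  0.11 -0.1 ] op 0.35
```

View pics/w9.png

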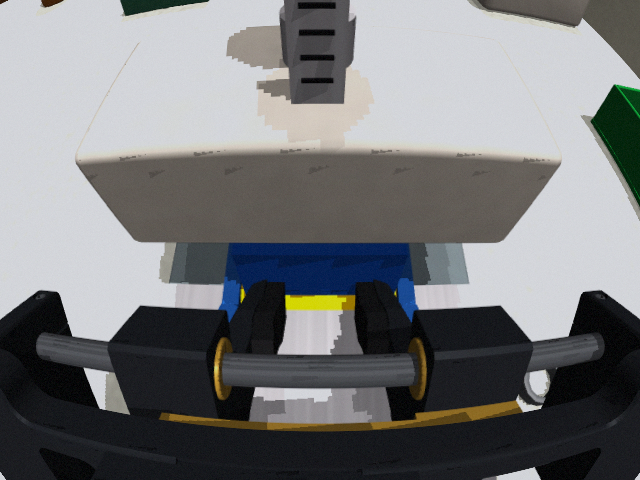

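Run:
```python
from h import *
a=cv2.imread('pics/w9.png')
print([(r,a[r,320].tolist()) for r in range(288,314)])
R=Rs(47.7);P=sw([-22.4,0.2,44])
for r,z in((294,.027),(296,.027),(309,.024)): print(r,ws(wray((320,r),z,P,R)))
```

```text
[(288, [82, 31, 2]), (289, [85, 35, 8]), (290, [83, 30, 0]), (291, [86, 32, 6]), (292, [87, 33, 7]), (293, [83, 30, 3]), (294, [76, 46, 29]), (295, [51, 157, 154]), (296, [8, 214, 211]), (297, [4, 213, 212]), (298, [11, 215, 213]), (299, [10, 214, 213]), (300, [11, 213, 212]), (301, [14, 215, 212]), (302, [10, 215, 212]), (303, [3, 213, 212]), (304, [16, 214, 212]), (305, [6, 214, 212]), (306, [10, 214, 211]), (307, [10, 213, 212]), (308, [10, 214, 211]), (309, [52, 212, 210]), (310, [133, 202, 204]), (311, [198, 193, 197]), (312, [198, 193, 196]), (313, [198, 194, 196])]
294 [-5.32152925 -1.37113282 27.        ]
296 [-6.32903549 -1.37072776 27.        ]
309 [-11.7806952   -1.36980411  24.        ]
```

>>> {"fn": "send_rows", "kwargs": {"motion": [[[0,0,0,-0.06,0.06,0,0.3],[0,0,0,-0.05,0.06,0,0.3],[0,0,0,-0.05,0.06,0,0.3],[0,0,0,-0.05,0.05,0,0.3],[0,0,0,0,0,0,0.3]]]}}

```text
clock: 8.98
tool_pos: [0.5328, 0.0101, 0.0442]
eef_rot: [-0.226, 0.67, -0.284, 0.648]
contact_force: [-0.6, -0.2, -0.2]
opening: 0.352
```

```bash
python3 look.py -15.5 -0 45 48 w10
```

```text
t 8.98 F [-0.6 -0.2 -0.2] st tcp [-15.7   0.3  44.2] world [0.533 0.01  0.044]
 turn units [0.02 0.02 0.06] shift units (cur axes) [-0.04 -0.02  0.02] (target axes) [-0.04 -0.02  0.02]
tau [-0.8   0.15 -0.02] op 0.35
```

View pics/w10.png

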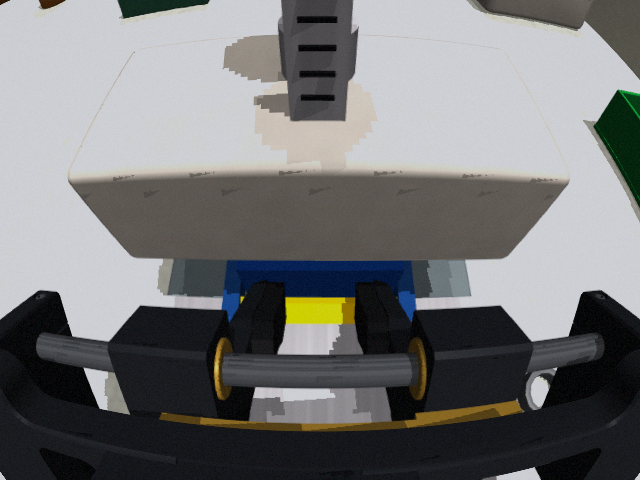

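Run:
```python
from h import *
a=cv2.imread('pics/w10.png')
print([(r,a[r,320].tolist()) for r in list(range(256,275))+list(range(292,300))+list(range(318,328))])
p,q,s=cur()
R=Rs(47.8);P=sw([-15.7,0.3,44.2])
for r,z in((296,.027),(323,.024),(270,.052),(270,.058),(262,.052)): print(r,z,ws(wray((320,r),z,p,q)))
```

```text
[(256, [72, 77, 82]), (257, [79, 84, 88]), (258, [72, 80, 82]), (259, [74, 78, 84]), (260, [80, 81, 83]), (261, [90, 39, 14]), (262, [86, 33, 5]), (263, [82, 31, 4]), (264, [86, 34, 5]), (265, [87, 35, 10]), (266, [84, 35, 1]), (267, [81, 30, 0]), (268, [88, 35, 13]), (269, [85, 32, 10]), (270, [77, 31, 5]), (271, [59, 21, 1]), (272, [59, 23, 8]), (273, [60, 25, 3]), (274, [55, 18, 1]), (292, [58, 22, 3]), (293, [59, 22, 1]), (294, [59, 26, 10]), (295, [54, 19, 0]), (296, [54, 41, 26]), (297, [36, 113, 119]), (298, [0, 190, 208]), (299, [0, 187, 207]), (318, [0, 209, 206]), (319, [12, 207, 206]), (320, [0, 206, 205]), (321, [7, 207, 205]), (322, [7, 208, 207]), (323, [68, 203, 203]), (324, [159, 192, 195]), (325, [195, 190, 190]), (326, [190, 187, 190]), (327, [195, 191, 196])]
296 0.027 [ 0.25688138 -1.23037703 27.        ]
323 0.024 [-12.12153441  -1.25590525  24.        ]
270 0.052 [ 2.33436151 -1.218199   52.        ]
270 0.058 [-0.39818569 -1.22162683 58.        ]
262 0.052 [ 5.98870511 -1.2110552  52.        ]
```

>>> {"fn": "send_rows", "kwargs": {"motion": [[[0,0,0,0.3,-0.33,0,0.3],[0,0,0,0.5,-0.6,0,0.3],[0,0,0,0.2,-1,0,0.3],[0,0,0,0,-1,0,0.3],[0,0,0,0,-1,0,0.3]]]}}

```text
clock: 9.45
tool_pos: [0.526, -0.0632, 0.0824]
eef_rot: [-0.226, 0.67, -0.284, 0.647]
contact_force: [-0.4, 0.5, -1.6]
opening: 0.348
```

```bash
python3 look.py -100 0 240 0 w11
python3 - <<'E'
from h import *
for n,b in (('scene',(220,320,250,390)),('side',(200,345,250,390))):
  a=imaging.snapshot(n)['img'][:,:,::-1][b[0]:b[1],b[2]:b[3]]; cv2.imwrite(f'pics/{n}11.png',cv2.resize(a,None,fx=4,fy=4,interpolation=cv2.INTER_CUBIC))
E
```

```text
t 9.45 F [-0.4  0.5 -1.6] st tcp [-89.4   0.4  82.4] world [ 0.526 -0.063  0.082]
 turn units [ 2.00e-02  1.00e-02 -1.04e+01] shift units (cur axes) [-5.47 -5.7   0.01] (target axes) [ 0.53 -7.88  0.02]
tau [-0.76  0.12 -0.04] op 0.35
```

View pics/w11.png

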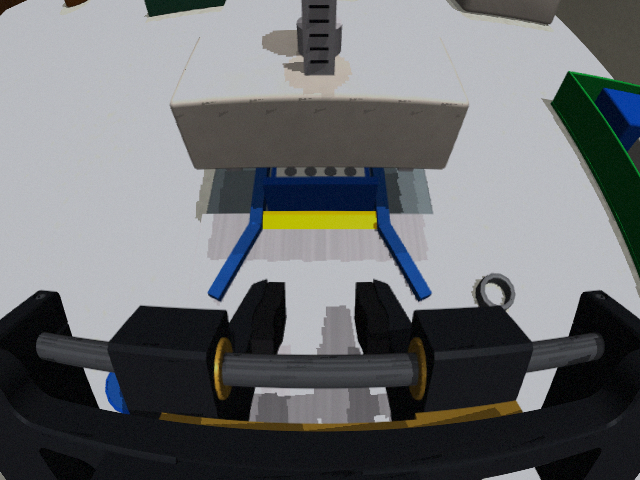

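View pics/scene11.png

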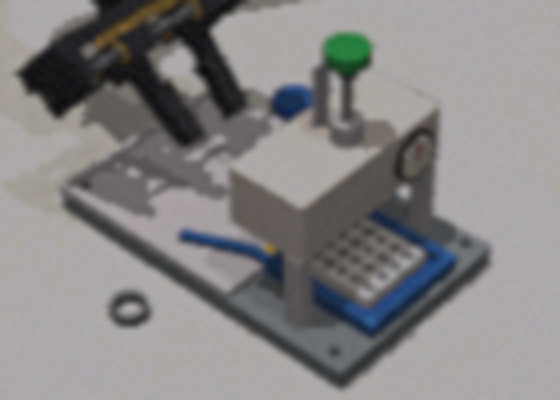

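>>> {"fn": "send_rows", "kwargs": {"motion": [[[0,0,-0.9,-0.7,-0.7,0,1],[0,0,-1,-0.7,-0.7,0,1],[0,0,-1,-0.6,-0.8,0,1],[0,0,-1,-0.5,-0.8,0,1],[0,0,-1,-0.5,-0.9,0,1]]]}}

```text
clock: 10.02
tool_pos: [0.5255, -0.0626, 0.1814]
eef_rot: [-0.353, 0.613, -0.405, 0.579]
contact_force: [0.4, 0.4, -0.8]
opening: 0.008
```

>>> {"fn": "send_rows", "kwargs": {"motion": [[[0,0,-1,-0.4,-0.9,0,1],[0,0,-1,-0.3,-0.9,0,1],[0,0,-1,-0.2,-0.9,0,1],[0,0,-1,-0.1,-0.9,0,1],[0,0,-1,0,-0.9,0,1]]]}}

```text
clock: 10.43
tool_pos: [0.5252, -0.0682, 0.2745]
eef_rot: [-0.468, 0.53, -0.512, 0.487]
contact_force: [0.1, -0.2, -1.3]
opening: 0.007
```

```bash
python3 look.py 34 0 250 0 w12
python3 - <<'E'
from h import *
print(cur()[0],cur()[2]['eef_rot'])
for n,b in (('scene',(200,300,270,390)),('side',(180,300,250,350))):
  a=imaging.snapshot(n)['img'][:,:,::-1]; cv2.imwrite(f'pics/{n}12f.png',a); a=a[b[0]:b[1],b[2]:b[3]]; cv2.imwrite(f'pics/{n}12.png',cv2.resize(a,None,fx=5,fy=5,interpolation=cv2.INTER_CUBIC))
E
```

```text
t 10.43 F [ 0.1 -0.2 -1.3] st tcp [-94.4   0.8 274.5] world [ 0.525 -0.068  0.274]
 turn units [ 0.02  0.06 -0.47] shift units (cur axes) [-6.37  1.46  0.07] (target axes) [-6.42  1.22  0.04]
tau [-0.07  0.07  0.01] op 0.01
[ 0.52769459 -0.0640626   0.27728781] [-0.46937996  0.52680155 -0.51157699  0.4903586 ]
```

View pics/w12.png

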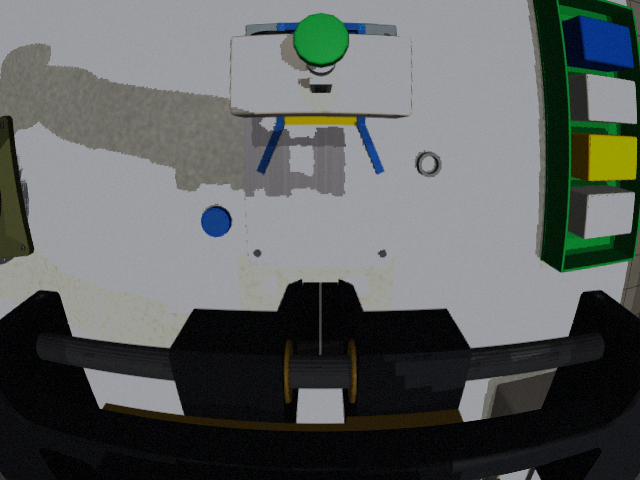

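View pics/scene12.png

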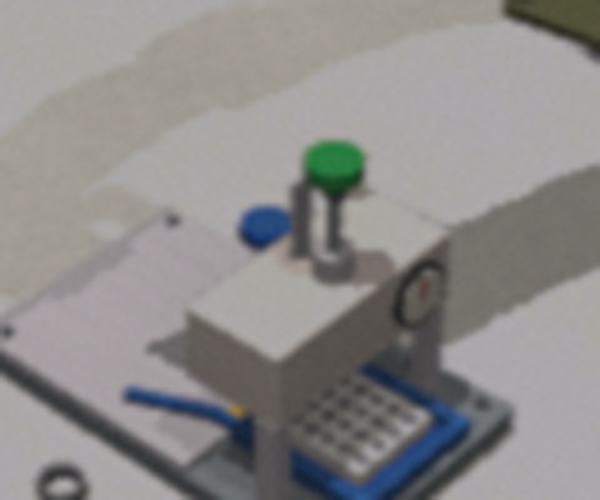

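View pics/side12.png

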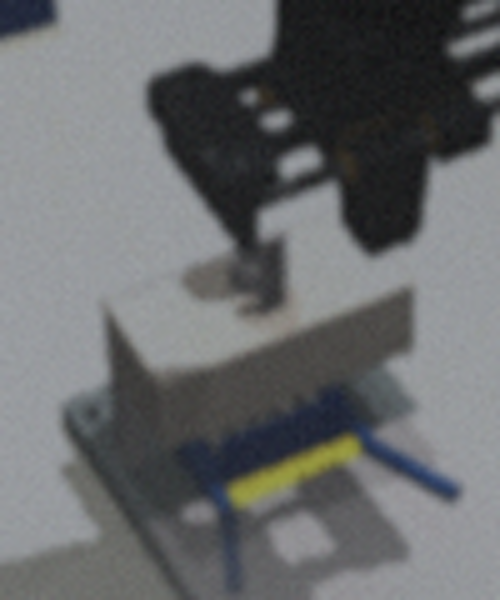

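Run:
```python
from h import *
a=cv2.imread('pics/w12.png'); h=cv2.cvtColor(a,cv2.COLOR_BGR2HSV)
m=cv2.inRange(h,(50,120,60),(75,255,255)); m[:,450:]=0; m[110:]=0
c=max(cv2.findContours(m,0,2)[0],key=cv2.contourArea); e=cv2.fitEllipse(c); print(e)
p,q,s=cur()
print('cap wrist now',ws(wray(e[0],.2,p,q)))
R2=Rn.from_quat([-.468,.53,-.512,.487]); print('early pose',ws(wray(e[0],.2,np.array([.5252,-.0682,.2745]),R2)))
need(sw([34,0,250]),Rs(0))
# triangulate cap from scene + side initial
for n,uv in(('scene',(250+495.5/5.7-.5,220+65.5/5.7-.5)),('side',(250+198.5/4-.5,200+58.5/4-.5))): print(n,ws(ray(n,uv,.2)))
```

```text
((320.68310546875, 38.4050178527832), (49.81984329223633, 54.467899322509766), 92.08025360107422)
cap wrist now [ 35.93280344  -0.8916414  200.        ]
early pose [ 33.55822258  -0.72956915 200.        ]
t 10.58 F [-0.3 -0.1 -0.3] st tcp [-92.5  -0.  274.1] world [ 0.526 -0.066  0.274]
 turn units [-0.    0.11 -0.52] shift units (cur axes) [-6.27  1.47  0.06] (target axes) [-6.32  1.2  -0.  ]
scene [ 33.65103085   0.94053487 200.        ]
side [ 31.70263353   4.22016635 200.        ]
```

>>> {"fn": "send_rows", "kwargs": {"motion": [[[0,0,-0.3,-1,0,0,1],[0,0.1,-0.2,-1,0,0,1],[0,0,0,-1,0,0,1],[0,0,0,-1,0,0,1],[0,0,0,-1,0.1,0,1]]]}}

```text
clock: 11.0
tool_pos: [0.534, 0.0298, 0.2714]
eef_rot: [-0.476, 0.525, -0.523, 0.474]
contact_force: [0.2, -0.6, 0.1]
opening: 0.007
```

>>> {"fn": "send_rows", "kwargs": {"motion": [[[0,0,0,-0.9,0.1,0,1],[0,0,0,-0.4,0.5,0,1],[0,0,0,0,0.5,0,1],[0,0,0,0,0,0,1],[0,0,0,0,0,0,1]]]}}

```text
clock: 11.42
tool_pos: [0.5365, 0.0534, 0.2498]
eef_rot: [-0.476, 0.525, -0.524, 0.473]
contact_force: [0.0, 0.2, 0.7]
opening: 0.005
```

```bash
python3 look.py 35 0.3 214 0 w13
python3 - <<'E'
from h import *
for n,b in (('scene',(160,280,270,390)),('side',(140,280,230,370))):
  a=imaging.snapshot(n)['img'][:,:,::-1]; a=a[b[0]:b[1],b[2]:b[3]]; cv2.imwrite(f'pics/{n}13.png',cv2.resize(a,None,fx=4,fy=4,interpolation=cv2.INTER_CUBIC))
E
```

```text
t 11.42 F [0.  0.2 0.7] st tcp [ 27.7   0.5 249.8] world [0.536 0.053 0.25 ]
 turn units [ 0.04 -0.11  0.02] shift units (cur axes) [-0.37  1.79  0.01] (target axes) [-0.37  1.79  0.01]
tau [-0.08 -0.01  0.06] op 0.01
```

View pics/w13.png

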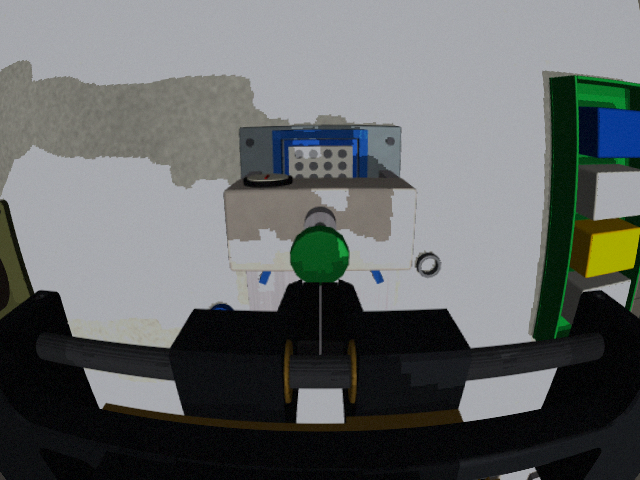

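View pics/scene13.png

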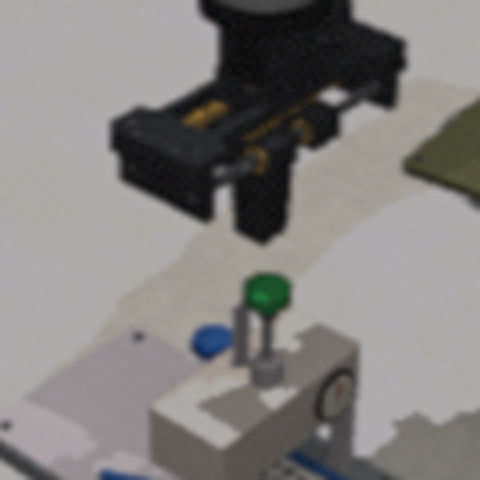

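View pics/side13.png

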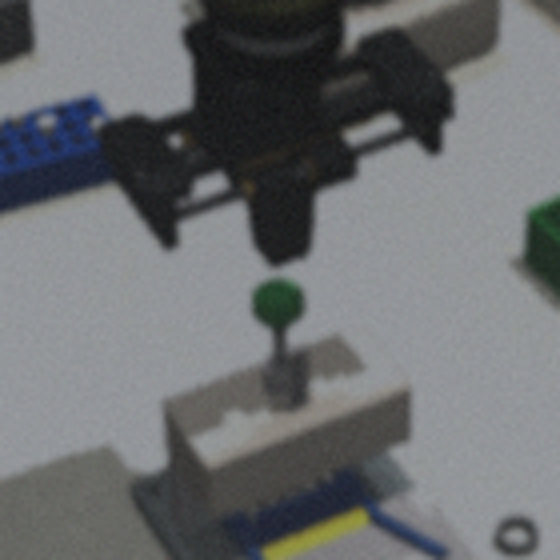

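Run:
```python
from h import *
a=cv2.imread('pics/w13.png'); h=cv2.cvtColor(a,cv2.COLOR_BGR2HSV)
m=cv2.inRange(h,(50,120,60),(75,255,255)); m[:,450:]=0; m[300:]=0
c=max(cv2.findContours(m,0,2)[0],key=cv2.contourArea); r=cv2.minEnclosingCircle(c); print(r)
p,q,s=cur(); print(ws(p),ws(wray(r[0],.2,p,q)))
```

```text
((319.0774841308594, 255.99488830566406), 29.350751876831055)
[ 28.35882572  -0.61302243 251.42869027] [ 35.90285483  -1.78255836 200.        ]
```

>>> {"fn": "send_rows", "kwargs": {"motion": [[[0,0,0,-0.2,0.3,0.02,1],[0,0,0,-0.17,0.4,0.02,1],[0,0,0,0,0.5,0,1],[0,0,0,0,0.3,0,1],[0,0,0,0,0,0,1]]]}}

```text
clock: 11.98
tool_pos: [0.5379, 0.0629, 0.2195]
eef_rot: [-0.476, 0.524, -0.523, 0.474]
contact_force: [-0.1, -0.6, -0.6]
opening: 0.001
```

```bash
python3 look.py 35.5 -0.5 174 0 w14
python3 - <<'E'
from h import *
for n,b in (('scene',(160,280,270,390)),('side',(140,280,230,370))):
  a=imaging.snapshot(n)['img'][:,:,::-1]; a=a[b[0]:b[1],b[2]:b[3]]; cv2.imwrite(f'pics/{n}14.png',cv2.resize(a,None,fx=4,fy=4,interpolation=cv2.INTER_CUBIC))
s=cur()[2];print(s['contact_force'],ws(s['tool_pos']))
E
```

```text
t 11.98 F [-0.1 -0.6 -0.6] st tcp [ 37.3  -0.  219.5] world [0.538 0.063 0.219]
 turn units [ 0.04 -0.07  0.01] shift units (cur axes) [0.09 2.27 0.03] (target axes) [0.09 2.27 0.02]
tau [-0.13  0.06  0.01] op 0.0
[ 0.20464602 -0.54817048  0.1892169 ] [ 37.13226026  -1.26468475 221.24795516]
```

View pics/scene14.png

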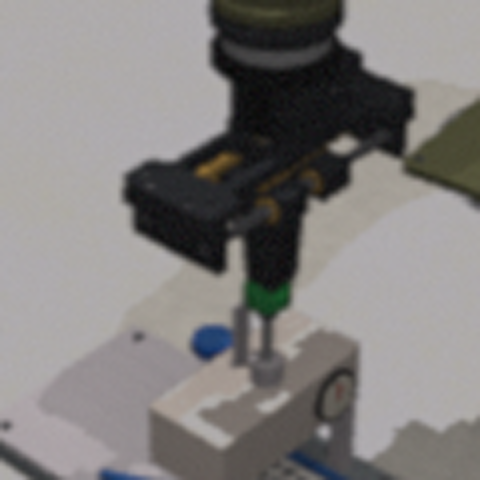

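View pics/side14.png

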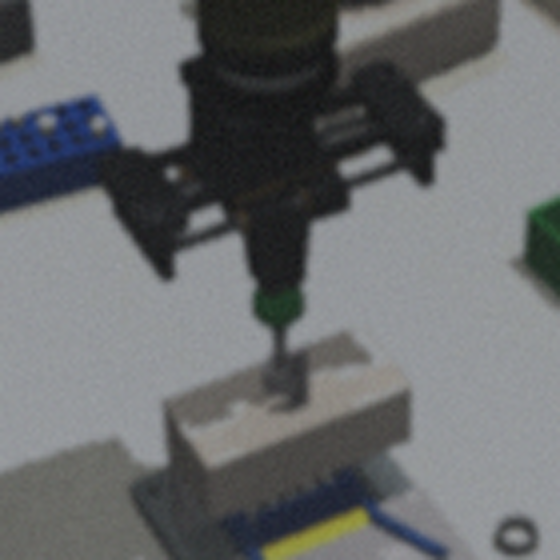

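>>> {"fn": "send_rows", "kwargs": {"motion": [[[0,0,0,0.05,0.3,0,1],[0,0,0,0,0.3,0,1],[0,0,0,0,0.3,0,1],[0,0,0,0,0.3,0,1],[0,0,0,0,0.3,0,1]]]}}

```text
clock: 12.55
tool_pos: [0.5397, 0.0617, 0.191]
eef_rot: [0.475, -0.523, 0.524, -0.476]
contact_force: [0.9, -1.0, 2.4]
opening: 0.002
```

```bash
python3 look.py 35.5 -0.5 174 0 w15
```

```text
t 12.55 F [ 0.9 -1.   2.4] st tcp [ 36.2  -1.9 191. ] world [0.54  0.062 0.191]
 turn units [-0.02 -0.08 -0.  ] shift units (cur axes) [ 0.04  0.85 -0.07] (target axes) [ 0.03  0.85 -0.07]
tau [-0.2  -0.34  0.04] op 0.0
```

>>> {"fn": "send_rows", "kwargs": {"motion": [[[0,0,0,0,0.2,-0.03,1],[0,0,0,0,0.15,-0.03,1],[0,0,0,0,0.15,0,1],[0,0,0,0,0.15,0,1],[0,0,0,0,0,0,1]]]}}

```text
clock: 13.02
tool_pos: [0.5385, 0.0619, 0.1783]
eef_rot: [0.475, -0.523, 0.524, -0.476]
contact_force: [2.4, -0.2, 5.4]
opening: 0.003
```

```bash
python3 look.py 35.5 -0.5 174 0 w16
```

```text
t 13.02 F [ 2.4 -0.2  5.4] st tcp [ 36.3  -0.7 178.3] world [0.538 0.062 0.178]
 turn units [-0.02 -0.08 -0.  ] shift units (cur axes) [ 0.04  0.21 -0.01] (target axes) [ 0.04  0.21 -0.01]
tau [-0.21 -0.52  0.02] op 0.0
```

>>> {"fn": "send_rows", "kwargs": {"motion": [[[0,0,0,0,0.05,0,1],[0,0,0,0,0.05,0,1],[0,0,0,0,0.05,0,1],[0,0,0,0,0,0,1],[0,0,0,0,0,0,1]]]}}

```text
clock: 13.48
tool_pos: [0.5385, 0.0619, 0.176]
eef_rot: [0.475, -0.523, 0.524, -0.476]
contact_force: [1.9, -0.9, 6.9]
opening: 0.003
```

```bash
python3 look.py 35.5 -0.5 174 0 w17
```

```text
t 13.48 F [ 1.9 -0.9  6.9] st tcp [ 36.3  -0.7 176. ] world [0.538 0.062 0.176]
 turn units [-0.02 -0.08 -0.  ] shift units (cur axes) [ 0.04  0.1  -0.01] (target axes) [ 0.04  0.1  -0.01]
tau [-0.24 -0.36  0.04] op 0.0
```

>>> {"fn": "send_rows", "kwargs": {"motion": [[[0,0,0,0,0.06,0,1],[0,0,0,0,0.06,0,1],[0,0,0,0,0.05,0,1],[0,0,0,0,0,0,1],[0,0,0,0,0,0,1]]]}}

```text
clock: 13.95
tool_pos: [0.5386, 0.0619, 0.1729]
eef_rot: [0.475, -0.523, 0.524, -0.476]
contact_force: [1.4, -0.5, 9.3]
opening: 0.007
```

```bash
python3 look.py 35.5 -0.5 174 0 w18
python3 - <<'E'
from h import *
for n,b in (('scene',(180,300,270,390)),('side',(160,300,230,370))):
  a=imaging.snapshot(n)['img'][:,:,::-1]; a=a[b[0]:b[1],b[2]:b[3]]; cv2.imwrite(f'pics/{n}18.png',cv2.resize(a,None,fx=5,fy=5 if n=='scene' else 4,interpolation=cv2.INTER_CUBIC))
  s=cur()[2];print(s['contact_force'],ws(s['tool_pos']))
E
```

```text
t 13.95 F [ 1.4 -0.5  9.3] st tcp [ 36.3  -0.8 172.9] world [0.539 0.062 0.173]
 turn units [-0.02 -0.08 -0.01] shift units (cur axes) [ 0.04 -0.06 -0.01] (target axes) [ 0.04 -0.06 -0.01]
tau [-0.2  -0.19  0.06] op 0.01
[ 1.32457613 -0.70567753 10.05271899] [ 36.31045749  -0.72776934 172.91400602]
[ 2.16056678 -0.76988561  9.16317954] [ 36.30353044  -0.74701779 172.95628377]
```

View pics/scene18.png

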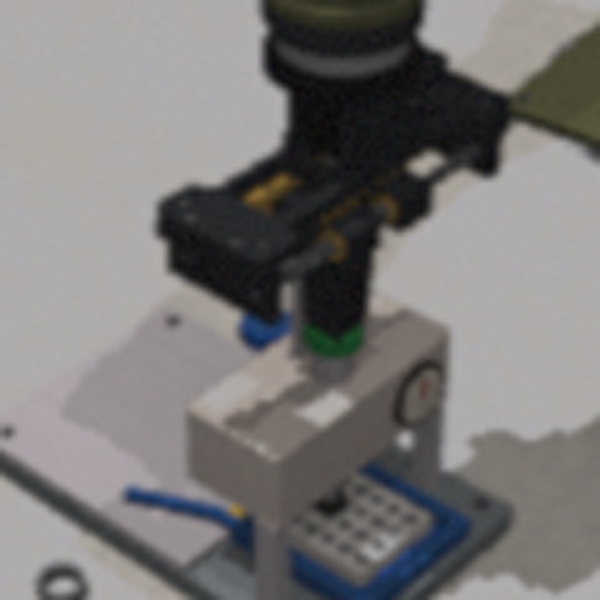

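Run:
```python
from h import *
for z in (34,40,70,200,160): 
  p=proj('scene',sw([34,0,z])); print(z,(p-[270,180])*5)
p=proj('scene',sw([34+9,0,34])); print((p-[270,180])*5)
p=proj('scene',sw([34,-9,34])); print((p-[270,180])*5)
```

```text
34 [326.79614085 504.05605394]
40 [326.95090502 495.8152755 ]
70 [327.73897873 453.85245833]
200 [331.45343831 256.06742079]
160 [330.25535984 319.86189475]
[339.50327267 511.61214389]
[315.91982434 512.51558254]
```

>>> {"fn": "send_rows", "kwargs": {"motion": [[[0,0,0,0,0.05,0,1],[0,0,0,0,0,0,1],[0,0,0,0,0,0,1],[0,0,0,0,0,0,1],[0,0,0,0,0,0,1]]]}}

```text
clock: 14.52
tool_pos: [0.5385, 0.0619, 0.172]
eef_rot: [0.475, -0.523, 0.524, -0.476]
contact_force: [1.9, -0.6, 10.0]
opening: 0.005
```

>>> {"fn": "send_rows", "kwargs": {"motion": [[[0,0,0,0,0.04,0,1],[0,0,0,0,0,0,1],[0,0,0,0,0,0,1],[0,0,0,0,0,0,1],[0,0,0,0,0,0,1]]]}}

```text
clock: 14.93
tool_pos: [0.5385, 0.0619, 0.1713]
eef_rot: [0.475, -0.523, 0.524, -0.476]
contact_force: [2.6, -1.1, 10.8]
opening: 0.005
```

>>> {"fn": "send_rows", "kwargs": {"motion": [[[0,0,0,0,0,0,1],[0,0,0,0,0,0,1],[0,0,0,0,0,0,1],[0,0,0,0,0,0,1],[0,0,0,0,0,0,1]]]}}

```text
clock: 15.35
tool_pos: [0.5385, 0.0619, 0.1713]
eef_rot: [0.475, -0.523, 0.524, -0.476]
contact_force: [0.4, -1.1, 11.0]
opening: 0.001
```

```bash
python3 look.py 35.5 -0.5 174 0 w19
python3 - <<'E'
from h import *
a=imaging.snapshot('scene')['img'][:,:,::-1]; a=a[180:300,270:390]; cv2.imwrite('pics/scene19.png',cv2.resize(a,None,fx=5,fy=5,interpolation=cv2.INTER_CUBIC))
E
```

```text
t 15.35 F [ 0.4 -1.1 11. ] st tcp [ 36.3  -0.7 171.3] world [0.539 0.062 0.171]
 turn units [-0.02 -0.08 -0.01] shift units (cur axes) [ 0.04 -0.14 -0.01] (target axes) [ 0.04 -0.14 -0.01]
tau [-0.22 -0.19  0.03] op 0.0
```

View pics/scene19.png

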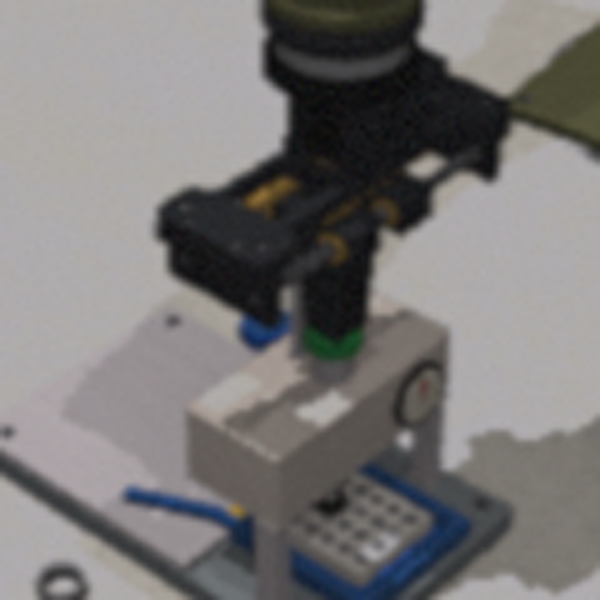

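View pics/w19.png

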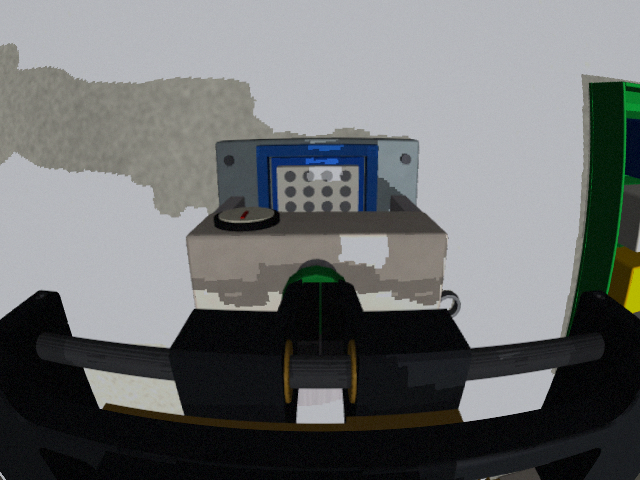

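>>> {"fn": "send_rows", "kwargs": {"motion": [[[0,0,0,0,-0.1,0,1],[0,0,0,0,-0.2,0,1],[0,0,0,0,-0.3,0,1],[0,0,0,0,-0.3,0,1],[0,0,0,0,-0.3,0,1]]]}}

```text
clock: 15.87
tool_pos: [0.5375, 0.0621, 0.1945]
eef_rot: [-0.475, 0.524, -0.523, 0.475]
contact_force: [1.8, 0.0, 2.3]
opening: 0.004
```

>>> {"fn": "send_rows", "kwargs": {"motion": [[[0,0,0,0,-0.3,0,1],[0,0,0,0,-0.3,0,1],[0,0,0,0,-0.4,0,1],[0,0,0,0,-0.4,0,1],[0,0,0,0,-0.5,0,1]]]}}

```text
clock: 16.28
tool_pos: [0.5365, 0.0621, 0.2322]
eef_rot: [-0.476, 0.524, -0.523, 0.474]
contact_force: [0.5, -0.2, 0.3]
opening: 0.008
```

>>> {"fn": "send_rows", "kwargs": {"motion": [[[0,0,0,0,-1,0,1],[0,0,0,0,-1,0,1],[0,0,0,0.5,-0.5,0,1],[0,0,0,1,0,0,1],[0,0,0,1,0,0,1]]]}}

```text
clock: 16.7
tool_pos: [0.5328, 0.0117, 0.283]
eef_rot: [0.475, -0.523, 0.523, -0.476]
contact_force: [0.4, -0.6, -1.7]
opening: 0.006
```

>>> {"fn": "send_rows", "kwargs": {"motion": [[[0,0,0,1,0,0,1],[0,0,0,1,0,0,1],[0,0,0,1,0,0,1],[0,0,0,0,0,0,1],[0,0,0,0,0,0,1]]]}}

```text
clock: 17.12
tool_pos: [0.5264, -0.049, 0.2822]
eef_rot: [-0.475, 0.525, -0.524, 0.474]
contact_force: [1.0, 0.5, 0.7]
opening: 0.006
```

```bash
python3 look.py 35.5 -0.5 174 0 w20
python3 - <<'E'
from h import *
for n,b in (('scene',(200,320,260,390)),('side',(180,320,230,380))):
  a=imaging.snapshot(n)['img'][:,:,::-1]; cv2.imwrite(f'pics/{n}20f.png',a); a=a[b[0]:b[1],b[2]:b[3]]; cv2.imwrite(f'pics/{n}20.png',cv2.resize(a,None,fx=4,fy=4,interpolation=cv2.INTER_CUBIC))
E
```

```text
t 17.12 F [1.  0.5 0.7] st tcp [-75.2   1.3 282.2] world [ 0.526 -0.049  0.282]
 turn units [ 0.01 -0.11  0.  ] shift units (cur axes) [-5.54  5.41  0.04] (target axes) [-5.54  5.41  0.09]
tau [ 0.01 -0.03 -0.01] op 0.01
```

View pics/w20.png

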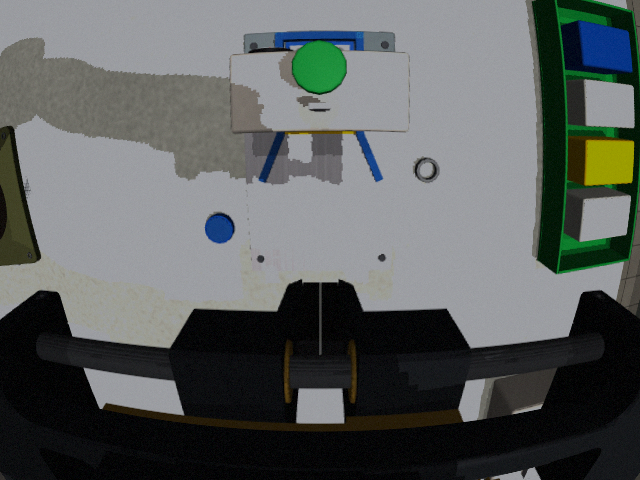

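View pics/scene20.png

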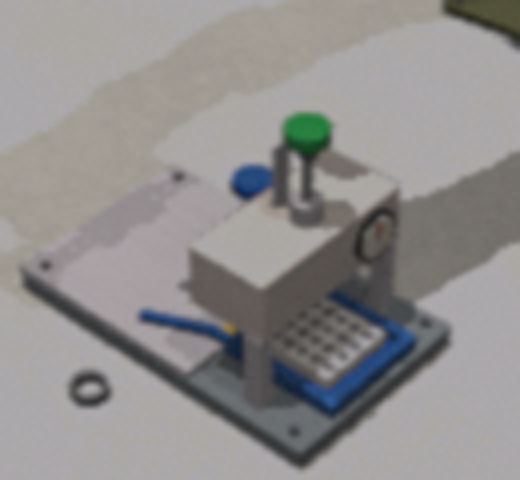

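Run:
```python
from h import *
for n,b in (('scene',(220,250,320,350)),):
  for f in ('scene0','scene20f'):
    a=cv2.imread(f'pics/{f}.png'); h=cv2.cvtColor(a,cv2.COLOR_BGR2HSV); m=cv2.inRange(h,(45,100,40),(80,255,255))[b[0]:b[1],b[2]:b[3]]
    M=cv2.moments(m,True); print(f,M['m10']/M['m00']+b[2],M['m01']/M['m00']+b[0],M['m00'])
a=cv2.absdiff(cv2.imread('pics/scene0.png'),cv2.imread('pics/scene20f.png')); 
print(get_state()['contact_force'],get_state()['qd'])
from plant import job
print(job.finish_job())
```

```text
scene0 336.3690476190476 232.82142857142858 84.0
scene20f 336.3488372093023 232.90697674418604 86.0
[ 0.73853986  0.40815727 -0.1260081 ] [-7.10290789e-03  2.08991538e-03 -9.09815903e-04 -2.83808508e-03
  2.36466189e-03  4.39259250e-05  1.19685549e-03]
the job is handed in; nothing more can be done
None
```

I pushed the carrier along the deck with two partly open fingertips leaning about 48°, over the lip and under the bridge, until it dropped into the pocket. I then pressed the gauge with the closed, upright gripper, held it, let it spring back, backed the arm clear and handed the job in at about 17 s. The hand-in gave no verdict.

- **Carrier:** before retracting, the whole lip was in view behind the tab. The tab's rear top edge was at about x 2.3 mm at its home height, which puts the carrier centre at about x 44 mm. The last scene picture shows it lying flat in the pocket.
- **Gauge hold:** the foot appeared on the well plate where the plate's height predicts, and it did not move as the cap was pressed further. I held it there for over a second at about 10–11 N on the wrist.
- **Gauge return:** the cap was back within 0.1 pixel of its starting place in the scene picture.
- **Bystanders:** the blue cap and grey ring beside the station look undisturbed in the last pictures. I did not measure them or check the other bystanders afterwards.

**Disagreements:**
- The press force was about 3 N lower than the stated springs predict, so the force on the plate is an estimate of about 6 N.
- The cameras differed by 2–4 mm across the station (y). I mostly used the wrist camera's values.

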